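Feel out a sealed rotor's heavy side and hold it down

ROBOT

A 6-joint arm with a two-finger parallel gripper is mounted at the origin on a cart in front of the work surface, level with it; the furniture and walls round the work are solid. World frame = base frame: x ahead of the robot, y to its left, z up, the work surface at z = 0. Lengths are in mm, angles in degrees, forces in N, time in s.
With the tool pointing down it reaches from about 350 to 850 mm from the base axis. Payload 8.1 kg.
Tool frame: the origin (TCP) lies at the very end of the fingers, on their centre line; the grasp point (between the pads) lies 19 mm behind it (r.grasp_offset is the distance from the TCP to the grasp point, in mm); z points along the fingers, y is the line along which they close (so a half turn about z gives the same grasp; the last joint's range is limited). The gripper opens to 85 mm and grips with 20 to 120 N. Pads are 22 mm wide; open, the fingers measure 114 mm over their backs; the gripper's body (76 mm by 85 mm) begins 54 mm behind the grasp point. The pads swing forward as they close: fully open they stand 13 mm farther back than shut.
Start: joints at [-73.19, 7.471, 85.268, -0, 87.261, -4.893], TCP at [221.903, -557.462, 231.292] pointing down, gripper open.
Joint ranges: [-169.43, 169.43], [-51.17, 129.36], [1.28, 143.12], [-76.62, 256.62], [0, 156.53], [-152.29, 152.29]. Speed limits (degrees/s): [136.94, 136.94, 159.86, 180, 180, 180].

INTERFACE

Orientations are given as [roll, pitch, yaw] about the fixed x, y, z axes, in that order (R = Rz(yaw) Ry(pitch) Rx(roll)).
In Python, from bench import r gives the robot as it stands.
- The arm moves only by the tool carry_out, never from a script. Its argument "commands" is a list of rows, each an object with "jaw": the finger opening in m, from 0 to 0.0854; "translation": the shift along the tool's x, y, z in m, a list of three; "spin": the turn about the tool's z in rad. A call has exactly 8 rows; each row shifts and turns the commanded pose from where the row before left it, along the tool's axes as they then stand; what a row does not reach is not made up. A row lasts 1/12 s, in which the tool goes at most 41.7 mm and 7.16 degrees, less where a joint would pass 70% of its speed; a pose out of reach is approached as far as the arm can. A call is refused whole if a number of a shift passes 0.0417 or a number of a turn 0.125, either way. A call with a gripper value outside its range is refused whole. The fingers move at their own pace and stop on an object; "squeeze" is the grip in N (left out, the last holds). Time passes only in rows, so rows that do not move let the fingers close, or fill a call up. It gives the time, the measured TCP pose, the force, the opening and the grip force at its end, in the units of the state.
- r.sense(): the state, without advancing time (a new reading comes with each control period).
- r.snapshot(name): name is "scene" or "top"; returns a dict with "pixels" (400x640x3 uint8, blue, green, red), "K" (3x3 intrinsics, pixels), "extrinsics" (4x4, takes a point from camera to world coordinates). Camera axes: x right, y down, z forward; pixel columns grow to the right and rows downward; lengths in mm; the calibration is good to about 2 mm. A picture is of the moment at which its call begins. There is no depth.
- r.hand_in(): hands the job in; it is judged then, once.
Trained networks look in a picture, given as the dict that the camera call returned (one of the last four; its "shot" number tells which), for a name from the list of things; names that differ only in an ending like _2 or _b are one class to them, and where a whole thing is asked for, a point or a joint stands for the part that bears it (a point fixed in the world has none). Each returns a list of dicts, best first, with "score" (0 to 1); they miss things now and then, are a little off and sometimes report something else, mostly with a low value. They report only what shows in the picture. A call takes as long as a camera call.
- r.spot_in(picture, target): "xy" ([column, row] in pixels, amid what is visible of it).
- r.regions_of(picture, target): "pixels" (400x640 bool, what is visible of it) and "xy" ([column, row] in pixels, amid what is visible of it).
- r.landmark_of(picture, target): "xy" ([column, row] in pixels: a listed point, or the origin of a listed thing).
The state is a dict: "time": time; "joint_pos": joint angles; "qd": joint speeds; "joint_efforts": joint torques, N m; "tool_pos": TCP position; "tcp_rot": TCP orientation; "ft_force": force on the tool from outside, world axes, zero at the start; "wrist_torque": the same for the moment, N m; "finger_gap": finger opening in mm; "grip_force": force on a finger pad.
Only numpy, scipy, OpenCV 4.12 (cv2) and the standard library are available. Lean on these libraries where they do the work, as an engineer would, in place of code of your own. Each camera call takes 0.05 s, during which the arm holds its last target. There are 200 camera calls.

TASK

The sealed drum on the balancing stand has a heavy side that cannot be seen. Take its crank grip, turn the drum right round by hand at least once to feel which side is heavy, then bring the heavy side straight down and finish while still holding the crank grip there, so that the light side on top can be marked. Leave the loose memory stick, dish, fan and heatsink by the stand where they are.

Things in the scene. Friction and masses are not known exactly. Their poses are not given: they have to be found in the camera images.
- stand: Balancing stand fixed to the bench: a grey pedestal with a bearing housing behind the drum, on a dark bed plate 150 mm deep, 130 mm wide, 12 mm thick. Origin on the bench under the drum's centre. Its x axis runs along the axle from the crank through the drum to the pedestal (roughly away from the robot), y to the left seen from the crank, z up.
- axle (a point): Centre of the drum, on the level axle, 135 mm above the bench; axes as the stand's. A hidden weight inside the drum, fixed to it in an unknown direction from the axle (new in each start, unrelated to the crank), about 0.8 kg at 36 mm, turns the drum with up to 0.28 N m when level with the axle. Drum and crank are otherwise balanced.
- drum (a joint): Angle of the plain aluminium drum (112 mm across, 44 mm thick) about its axle, rad: 0 = crank pin straight above the axle, growing clockwise as seen from the crank side (+pi/2: pin at the right, -y). Turns all round, many turns either way. The bearing drags with a steady 0.32 N m either way, so the drum stays where it is left; a hand that stops still feels part of it.
- crank_grip: Black grip, a sleeve 17 mm in diameter and 42 mm long, spinning freely on an 8 mm steel pin that stands out of the drum's front face 45 mm from the axle, parallel to it. Origin: middle of the sleeve, 80 mm in front of the drum's centre (58 mm in front of its face). Its x axis lies along the sleeve; it may have any roll.
- usb_stick: Small memory stick 17 x 52 x 8 mm, lying loose to the right of the stand; bystander.
- screw_dish: Shallow round dish 75 mm across, 15 mm high, loose behind on the right of the stand; bystander.
- heatsink: Finned heatsink 40 x 40 x 18 mm, loose to the left of the stand; bystander.
- small_fan: Black square fan 40 x 40 x 10 mm, loose on the left near the bench's edge; bystander.

How it is judged (in metres and radians):
On the way, in this order (a step that is already met when the one before it is completed fails the run):
1. the crank grip is held in the fingers and has been carried to the far side of its circle (distance of crank_grip from where it was at the start of the episode above 0.08 m and contact force between the fingers and crank_grip above 0.5 N), for 0.02 s.
2. the crank grip has come round past where it started (distance of crank_grip from where it was at the start of the episode below 0.025 m and contact force between the fingers and crank_grip above 0.5 N), for 0.02 s.
At the end, for the whole second after the job is handed in: The drum's heavy side points straight down within 20 degrees, the drum is at rest, and the fingers still hold the crank grip (z of slug in the frame of axle below 0 m and y of slug in the frame of axle between -0.0123 and 0.0123 m and velocity of joint drum between -0.05 and 0.05 rad/s and contact force between the fingers and crank_grip above 3 N); the arm keeps its last pose, push and grip.
It fails at once if a bystander was shoved away (distance of any of usb_stick, screw_dish, heatsink, small_fan from where it was at the start of the episode above 0.03 m).
It also fails if it takes over 72 s, if anything falls off the work surface, if the arm or the gripper's body presses on something with over 40 N, if the wrist force passes 120 N, or if a joint passes its speed limit or range.

## Working session

There is one attempt and no reset: what is moved stays moved. The work goes in short steps, Python scripts to look and compute and a tool call to move; the robot and the scene stay as the last step left them, time stands still between calls to the robot, and variables do not carry over. Pictures are saved under pics/ and viewed, at most 10 in all, crops included, and the job is handed in when it is done.

Besides the shell and the picture viewer there is one more tool, called after "Request:" by a JSON object that holds its "op" and its "data". carry_out: Moves the arm, as the interface text tells. Its arguments: {"type":"object","properties":{"commands":{"type":"array","items":{"type":"object","properties":{"jaw":{"type":"number"},"translation":{"type":"array","items":{"type":"number"}},"spin":{"type":"number"}}}},"squeeze":{"type":"number"}},"required":["commands"]}

```bash
ls; mkdir -p pics
cat > h.py <<'E'
import numpy as np, cv2
from bench import r
def ray(p,xy):
    K=np.array(p["K"]);E=np.array(p["extrinsics"])
    d=E[:3,:3]@np.linalg.inv(K)@np.array([xy[0],xy[1],1.0]);return E[:3,3],d/np.linalg.norm(d)
def tri(rs):
    A=np.zeros((3,3));b=np.zeros(3)
    for o,d in rs:
        P=np.eye(3)-np.outer(d,d);A+=P;b+=P@o
    x=np.linalg.solve(A,b);return x,[np.linalg.norm((np.eye(3)-np.outer(d,d))@(x-o)) for o,d in rs]
E
python3 - <<'E'
from h import *
print(r.sense())
P={n:r.snapshot(n) for n in("scene","top")}
for n,p in P.items():
    cv2.imwrite(f"pics/{n}0.png",p["pixels"]); print(n,np.round(p["extrinsics"],3).tolist())
for t in("stand","axle","drum","crank_grip","usb_stick","screw_dish","heatsink","small_fan"):
    R=[]
    for n,p in P.items():
        l=r.landmark_of(p,t)
        for q in l[:2]: print(t,n,np.round(q["xy"],1),round(q["score"],2))
        if l:R.append(ray(p,l[0]["xy"]))
    if len(R)==2: x,e=tri(R);print("   ",np.round(x,1),np.round(e,1))
E
```

```text
pics
{'time': 0.0, 'joint_pos': array([-7.31887693e+01,  7.51617340e+00,  8.53298824e+01,  2.71253122e-03,
        8.72604549e+01, -4.89389020e+00]), 'qd': array([ 0.0403896 ,  0.03481341, -0.01162973,  0.07750026, -0.02949292,
       -0.01914178]), 'joint_efforts': array([ 5.98380357e-04, -5.69389808e+01, -5.00555634e+01, -2.62150215e-04,
        1.48413889e-02, -1.44993624e-05]), 'tool_pos': array([ 221.76791036, -556.92289105,  230.22753619]), 'tcp_rot': array([-1.79894109e+02, -1.17858058e-02,  2.17049778e+01]), 'ft_force': array([-0.15408105,  0.10467623, -0.41878337]), 'wrist_torque': array([-0.00876157, -0.01584443, -0.00674477]), 'grip_force': 0.0, 'finger_gap': 85.90989267140482}
scene [[-0.416, 0.76, -0.5, 981.107], [0.909, 0.353, -0.22, -26.001], [0.009, -0.546, -0.838, 843.307], [0.0, 0.0, 0.0, 1.0]]
top [[-0.027, -0.985, 0.173, 389.352], [-1.0, 0.029, 0.007, -228.992], [-0.012, -0.172, -0.985, 980.026], [0.0, 0.0, 0.0, 1.0]]
stand scene [302.7 217.1] 0.72
stand top [325.4 197.7] 0.95
    [ 555.3 -247.6   11.6] [3.7 3.7]
axle scene [302.3 184.3] 0.62
axle top [328.5 185.3] 0.77
    [ 553.7 -249.2  153. ] [0.8 0.8]Traceback (most recent call last):
  File "<stdin>", line 9, in <module>
ValueError: it knows: axle, crank_grip, heatsink, screw_dish, small_fan, stand, usb_stick
```

Run:
```python
from h import *
P={n:r.snapshot(n) for n in("scene","top")}
for t in("stand","axle","crank_grip","usb_stick","screw_dish","heatsink","small_fan"):
    R=[]
    for n,p in P.items():
        l=r.landmark_of(p,t)
        for q in l[:2]: print(t,n,np.round(q["xy"],1),round(q["score"],2))
        if l:
            R.append(ray(p,l[0]["xy"])); o,d=R[-1]
            z=135 if t=="axle" else (8 if t!="stand" else 0)
            print("   at z",z,np.round(o+d*(z-o[2])/d[2],1))
    if len(R)==2: x,e=tri(R);print("   ",np.round(x,1),np.round(e,1))
for n,p in P.items():
  for q in r.regions_of(p,"crank_grip")[:1]:
    print(n,q["xy"],q["pixels"].sum(),cv2.minAreaRect(np.argwhere(q["pixels"])[:,::-1].astype(np.float32)))
a=cv2.resize(P["scene"]["pixels"][80:320,160:480],(800,600),interpolation=cv2.INTER_CUBIC)
b=cv2.resize(P["top"]["pixels"][80:320,160:480],(800,600),interpolation=cv2.INTER_CUBIC)
cv2.imwrite("pics/a.png",a);cv2.imwrite("pics/b.png",b)
```

```text
stand scene [302.2 218.4] 0.97
stand scene [348.2 234. ] 0.55
   at z 0 [ 554.6 -253.7    0. ]
stand top [327.6 199.8] 0.95
   at z 0 [ 551.1 -249.     0. ]
    [ 552.5 -251.7   -2.4] [2.8 2.8]
axle scene [303.9 188.6] 0.63
axle scene [248.7 198.3] 0.31
   at z 135 [ 551.9 -247.4  135. ]
axle top [327.6 187.6] 0.77
   at z 135 [ 552.5 -247.   135. ]
    [ 552.4 -247.   135.9] [0.1 0.1]
crank_grip scene [334.2 177.9] 0.58
   at z 8 [ 408.8 -228.     8. ]
crank_grip top [393.6 191.8] 0.65
crank_grip top [308.3 230.9] 0.58
   at z 8 [ 563.4 -394.3    8. ]
    [ 522.6 -276.4  179.6] [87.8 87.8]
usb_stick scene [256.9 181.2] 0.46
   at z 8 [ 506.4 -411.7    8. ]
usb_stick top [400.3 219.2] 0.61
   at z 8 [ 502.4 -405.4    8. ]
    [ 504.1 -409.2    5.6] [3.6 3.6]
screw_dish scene [250.3 201.2] 0.63
   at z 8 [ 569.1 -395.8    8. ]
screw_dish top [394.3 193.2] 0.65
   at z 8 [ 560.2 -395.7    8. ]
    [ 562.9 -399.3   -3.6] [1.7 1.7]
heatsink scene [349.6 234.4] 0.75
   at z 8 [ 550.3 -126.2    8. ]
heatsink top [279.6 205.7] 0.66
   at z 8 [ 539.8 -143.3    8. ]
    [ 541.2 -135.1  -13.7] [6.6 6.6]
small_fan scene [362.3 207. ] 0.79
   at z 8 [ 463.1 -126.1    8. ]
small_fan top [273.1 244.1] 0.62
   at z 8 [ 456.3 -128.1    8. ]
    [ 457.  -127.2   -1.9] [0.1 0.1]
top [309.4, 230.0] 192 ((307.5, 228.5), (21.0, 9.0), 90.0)
```

View pics/a.png

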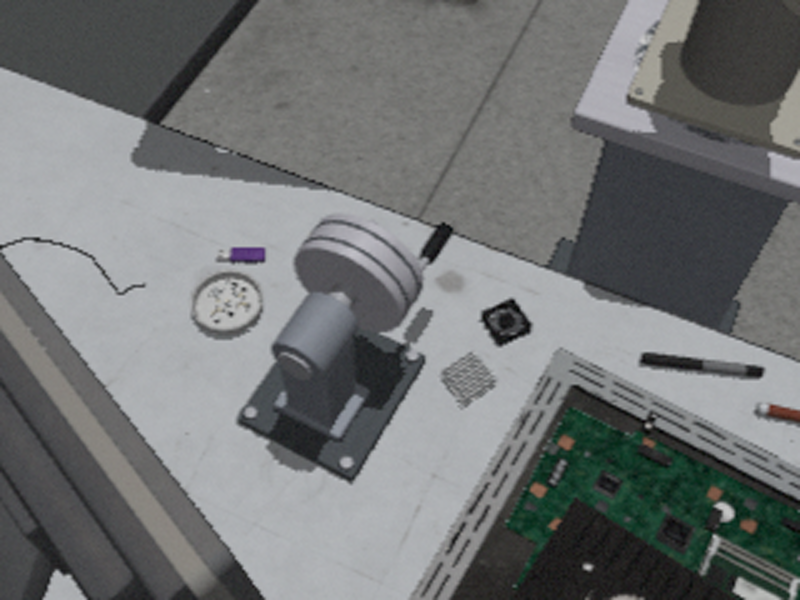

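View pics/b.png

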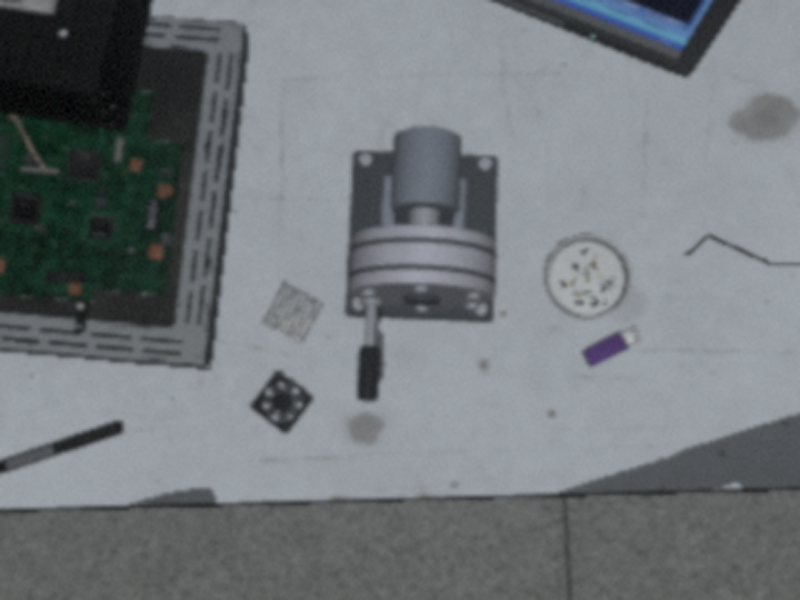

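The scene crop shows the grip at about full pixel (335,177), at the upper left of the drum. In the top crop it is at about (307,229). The usb detection, dish (right), fan and heatsink (left) agree with both pictures.

Run:
```python
from h import *
P={n:r.snapshot(n) for n in("scene","top")}
c=lambda u,v:(160+(u+.5)*.4-.5,80+(v+.5)*.4-.5)
ps,pt=P["scene"],P["top"]
def at(p,xy,z):
    o,d=ray(p,xy);return o+d*(z-o[2])/d[2]
for k in[(353,152),(497,157),(347,316),(492,321)]: print("bed",np.round(at(pt,c(*k),12),1))
print("fromscene",[np.round(at(ps,c(*k),12),1) for k in[(350,478),(240,418),(424,355)]])
m,e=tri([ray(ps,c(437,243)),ray(pt,c(369.5,372))]);print("mid",m,e)
f,e=tri([ray(ps,c(447,228)),ray(pt,c(368,398))]);print("front",f,e)
b,e=tri([ray(ps,c(427,259)),ray(pt,c(371,346))]);print("back",b,e, np.linalg.norm(f-b))
for p in (ps,pt): print([ (np.round(q["xy"],1),round(q["score"],2)) for q in r.landmark_of(p,"crank_grip")])
x=[r.sense()[k] for k in("ft_force","tool_pos","tcp_rot")];print(x)
```

```text
bed [ 685.4 -193.4   12. ]
bed [ 676.7 -321.9   12. ]
bed [ 537.1 -184.9   12. ]
bed [ 529. -311.   12.]
fromscene [array([ 688.6, -195. ,   12. ]), array([ 678.1, -317.3,   12. ]), array([ 540.7, -185. ,   12. ])]
mid [ 477.03882945 -204.7269725   111.35800994] [np.float64(1.3002545571336603), np.float64(1.300254557133616)]
front [ 456.88577613 -203.01178873  111.6676936 ] [np.float64(1.3771568022782992), np.float64(1.3771568022783252)]
back [ 497.40398169 -206.28257467  110.32770782] [np.float64(1.3882887447211518), np.float64(1.388288744721168)] 40.672086058185094
[(array([335. , 178.8]), 0.69), (array([301.2, 218.4]), 0.66)]
[(array([308.3, 231.5]), 0.44)]
[array([ 0.22277896, -1.1355613 ,  0.14019254]), array([ 221.89071184, -557.47739327,  231.31972516]), array([ 1.79998010e+02, -4.73992849e-05,  2.17012398e+01])]
```

Request:
{"op": "carry_out", "data": {"commands": [{"jaw": 0.085, "translation": [0, 0, 0], "spin": 0.056}, {"jaw": 0.085, "translation": [0, 0, 0], "spin": 0.056}, {"jaw": 0.085, "translation": [0, 0, 0], "spin": 0.056}, {"jaw": 0.085, "translation": [0, 0, 0], "spin": 0.056}, {"jaw": 0.06, "translation": [0, 0, 0], "spin": 0.056}, {"jaw": 0.06, "translation": [0, 0, 0], "spin": 0.056}, {"jaw": 0.06, "translation": [0, 0, 0], "spin": 0.056}, {"jaw": 0.06, "translation": [0, 0, 0], "spin": 0.056}], "squeeze": 60}}

```text
time: 2.07
tool_pos: [221.9, -557.5, 231.3]
tcp_rot: [180.0, -0.0, -4.1]
ft_force: [-0.8, -0.1, 1.3]
finger_gap: 59.7
grip_force: 0.0
```

Request:
{"op": "carry_out", "data": {"commands": [{"jaw": 0.05, "translation": [0.014, -0.023, 0], "spin": 0}, {"jaw": 0.05, "translation": [0.014, -0.023, 0], "spin": 0}, {"jaw": 0.05, "translation": [0.014, -0.023, 0], "spin": 0}, {"jaw": 0.05, "translation": [0.014, -0.023, 0], "spin": 0}, {"jaw": 0.05, "translation": [0.014, -0.023, 0], "spin": 0}, {"jaw": 0.05, "translation": [0.014, -0.023, 0], "spin": 0}, {"jaw": 0.05, "translation": [0.014, -0.023, 0], "spin": 0}, {"jaw": 0.05, "translation": [0.014, -0.023, 0], "spin": 0}]}}

```text
time: 2.73
tool_pos: [346.9, -380.5, 231.4]
tcp_rot: [180.0, -0.0, -4.0]
ft_force: [0.4, -0.6, 0.0]
finger_gap: 50.0
grip_force: 0.0
```

Request:
{"op": "carry_out", "data": {"commands": [{"jaw": 0.05, "translation": [0.014, -0.023, 0], "spin": 0}, {"jaw": 0.05, "translation": [0.014, -0.023, 0], "spin": 0}, {"jaw": 0.05, "translation": [0.014, -0.023, 0], "spin": 0}, {"jaw": 0.05, "translation": [0.014, -0.023, 0], "spin": 0}, {"jaw": 0.05, "translation": [0.014, -0.023, 0], "spin": 0}, {"jaw": 0.05, "translation": [0.014, -0.023, 0], "spin": 0}, {"jaw": 0.05, "translation": [0.014, -0.023, 0], "spin": 0}, {"jaw": 0.05, "translation": [0.014, -0.023, 0], "spin": 0}]}}

```text
time: 3.4
tool_pos: [471.5, -204.6, 231.5]
tcp_rot: [180.0, -0.0, -4.0]
ft_force: [0.9, -0.4, -0.9]
finger_gap: 50.1
grip_force: 0.0
```

Request:
{"op": "carry_out", "data": {"commands": [{"jaw": 0.05, "translation": [0.002, 0, 0.018], "spin": 0}, {"jaw": 0.05, "translation": [0, 0, 0.018], "spin": 0}, {"jaw": 0.05, "translation": [0, 0, 0.018], "spin": 0}, {"jaw": 0.05, "translation": [0, 0, 0.018], "spin": 0}, {"jaw": 0.05, "translation": [0, 0, 0.018], "spin": 0}, {"jaw": 0.05, "translation": [0, 0, 0.018], "spin": 0}, {"jaw": 0.05, "translation": [0, 0, 0.018], "spin": 0}, {"jaw": 0.05, "translation": [0, 0, 0.012], "spin": 0}]}}

```text
time: 4.07
tool_pos: [472.0, -205.5, 91.4]
tcp_rot: [-180.0, 0.1, -4.0]
ft_force: [-0.4, 0.4, -0.2]
finger_gap: 50.1
grip_force: 0.0
```

Run:
```python
from h import *
for n,(v,u) in {"scene":(120,270),"top":(160,240)}.items():
    p=r.snapshot(n);cv2.imwrite(f"pics/g_{n}.png",cv2.resize(p["pixels"][v:v+120,u:u+160],(640,480),interpolation=cv2.INTER_CUBIC))
```

```text
(no output)
```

View pics/g_scene.png

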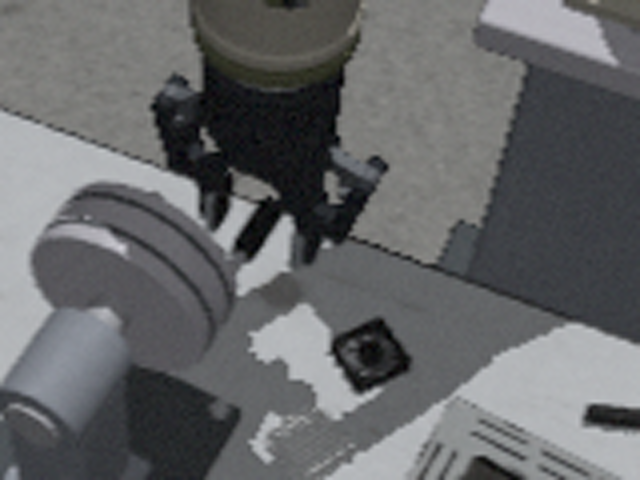

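The picture shows the sleeve, around crop (262,228), between the two fingers at about (215,205) and (305,245). I'll close now.

Request:
{"op": "carry_out", "data": {"commands": [{"jaw": 0.01, "translation": [0, 0, 0], "spin": 0}, {"jaw": 0.01, "translation": [0, 0, 0], "spin": 0}, {"jaw": 0.01, "translation": [0, 0, 0], "spin": 0}, {"jaw": 0.01, "translation": [0, 0, 0], "spin": 0}, {"jaw": 0.01, "translation": [0, 0, 0], "spin": 0}, {"jaw": 0.01, "translation": [0, 0, 0], "spin": 0}, {"jaw": 0.01, "translation": [0, 0, 0], "spin": 0}, {"jaw": 0.01, "translation": [0, 0, 0], "spin": 0}], "squeeze": 80}}

```text
time: 4.83
tool_pos: [473.8, -205.3, 94.7]
tcp_rot: [-180.0, -0.1, -3.9]
ft_force: [0.2, 4.9, 2.2]
finger_gap: 14.2
grip_force: 77.9
```

Run:
```python
from h import *
p=r.snapshot("scene")
for i in range(3):
    s=r.sense();print(np.round(s["tool_pos"],1),np.round(s["ft_force"],1),np.round(s["finger_gap"],2),s["grip_force"]);r.snapshot("top")
cv2.imwrite("pics/c.png",cv2.resize(p["pixels"][140:220,290:390],(800,640),interpolation=cv2.INTER_CUBIC)[:600])
```

```text
[ 473.8 -205.3   94.7] [0.6 5.  2.4] 15.02 77.94205471873283
[ 473.8 -205.3   94.7] [0.3 5.9 1.9] 14.78 77.94010385870934
[ 473.8 -205.3   94.8] [0.6 4.5 2.2] 14.78 77.94150620698929
```

View pics/c.png

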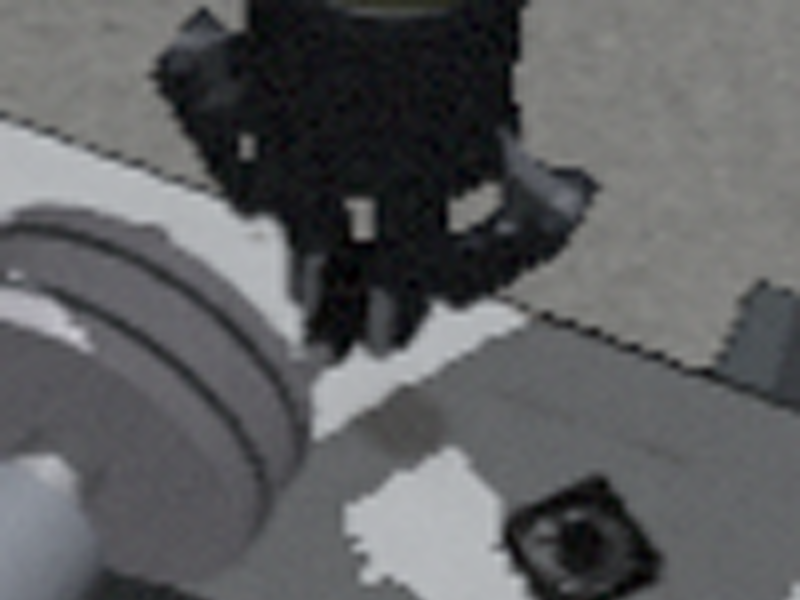

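```bash
cat > tab.py <<'E'
import numpy as np,sys
th0,dth,n=map(float,sys.argv[1:4]);R=45
y0,z0=R*np.sin(np.radians(th0)),-R*np.cos(np.radians(th0))
py,pz=y0,z0
for k in range(1,int(n)+1):
    a=np.radians(th0+dth*k/2);ty,tz=R*np.sin(a),-R*np.cos(a)
    sy,sz=round((ty-py)/4,1),round((tz-pz)/4,1);py+=4*sy;pz+=4*sz
    print((k+1)//2,"ab"[(k+1)%2],round(np.degrees(a),1),sy,sz)
E
python3 tab.py -118.5 22.5 32
```

```text
1 a -107.3 -0.9 -2.0
1 b -96.0 -0.4 -2.2
2 a -84.8 -0.0 -2.2
2 b -73.5 0.4 -2.2
3 a -62.2 0.8 -2.0
3 b -51.0 1.2 -1.8
4 a -39.8 1.6 -1.6
4 b -28.5 1.8 -1.3
5 a -17.2 2.1 -0.8
5 b -6.0 2.1 -0.5
6 a 5.2 2.2 0.0
6 b 16.5 2.2 0.4
7 a 27.8 2.0 0.9
7 b 39.0 1.9 1.2
8 a 50.3 1.5 1.5
8 b 61.5 1.3 1.9
9 a 72.8 0.8 2.0
9 b 84.0 0.5 2.2
10 a 95.2 -0.0 2.2
10 b 106.5 -0.4 2.1
11 a 117.8 -0.9 2.1
11 b 129.0 -1.2 1.8
12 a 140.2 -1.5 1.6
12 b 151.5 -1.8 1.2
13 a 162.8 -2.1 0.9
13 b 174.0 -2.1 0.4
14 a 185.2 -2.2 0.0
14 b 196.5 -2.2 -0.4
15 a 207.8 -2.1 -0.8
15 b 219.0 -1.8 -1.2
16 a 230.3 -1.6 -1.6
16 b 241.5 -1.2 -1.8
```

Request:
{"op": "carry_out", "data": {"commands": [{"jaw": 0.01, "translation": [0, -0.0009, -0.002], "spin": 0}, {"jaw": 0.01, "translation": [0, -0.0009, -0.002], "spin": 0}, {"jaw": 0.01, "translation": [0, -0.0009, -0.002], "spin": 0}, {"jaw": 0.01, "translation": [0, -0.0009, -0.002], "spin": 0}, {"jaw": 0.01, "translation": [0, -0.0004, -0.0022], "spin": 0}, {"jaw": 0.01, "translation": [0, -0.0004, -0.0022], "spin": 0}, {"jaw": 0.01, "translation": [0, -0.0004, -0.0022], "spin": 0}, {"jaw": 0.01, "translation": [0, -0.0004, -0.0022], "spin": 0}]}}

```text
time: 5.7
tool_pos: [474.2, -199.2, 110.8]
tcp_rot: [-179.9, -0.1, -3.9]
ft_force: [5.0, 8.9, -2.3]
finger_gap: 14.4
grip_force: 78.4
```

Request:
{"op": "carry_out", "data": {"commands": [{"jaw": 0.01, "translation": [0, 0, -0.0022], "spin": 0}, {"jaw": 0.01, "translation": [0, 0, -0.0022], "spin": 0}, {"jaw": 0.01, "translation": [0, 0, -0.0022], "spin": 0}, {"jaw": 0.01, "translation": [0, 0, -0.0022], "spin": 0}, {"jaw": 0.01, "translation": [0, 0.0004, -0.0022], "spin": 0}, {"jaw": 0.01, "translation": [0, 0.0004, -0.0022], "spin": 0}, {"jaw": 0.01, "translation": [0, 0.0004, -0.0022], "spin": 0}, {"jaw": 0.01, "translation": [0, 0.0004, -0.0022], "spin": 0}]}}

```text
time: 6.37
tool_pos: [474.1, -199.8, 128.6]
tcp_rot: [-179.8, -0.1, -3.9]
ft_force: [3.6, 13.4, 0.7]
finger_gap: 15.1
grip_force: 78.9
```

Request:
{"op": "carry_out", "data": {"commands": [{"jaw": 0.01, "translation": [0, 0.0001, -0.0024], "spin": 0}, {"jaw": 0.01, "translation": [0, 0.0001, -0.0024], "spin": 0}, {"jaw": 0.01, "translation": [0, 0.0002, -0.0024], "spin": 0}, {"jaw": 0.01, "translation": [0, 0.0002, -0.0024], "spin": 0}, {"jaw": 0.01, "translation": [0, 0.001, -0.0019], "spin": 0}, {"jaw": 0.01, "translation": [0, 0.001, -0.0019], "spin": 0}, {"jaw": 0.01, "translation": [0, 0.0011, -0.0019], "spin": 0}, {"jaw": 0.01, "translation": [0, 0.0011, -0.0019], "spin": 0}]}}

```text
time: 7.03
tool_pos: [473.6, -207.4, 145.6]
tcp_rot: [180.0, -0.1, -4.0]
ft_force: [6.7, 0.6, -3.6]
finger_gap: 14.7
grip_force: 78.4
```

```bash
python3 tab.py -55 22.5 32
```

```text
1 a -43.8 1.4 -1.7
1 b -32.5 1.8 -1.3
2 a -21.2 1.9 -1.0
2 b -10.0 2.2 -0.6
3 a 1.2 2.2 -0.2
3 b 12.5 2.2 0.3
4 a 23.8 2.0 0.7
4 b 35.0 2.0 1.0
5 a 46.2 1.6 1.5
5 b 57.5 1.4 1.7
6 a 68.8 1.0 2.0
6 b 80.0 0.6 2.1
7 a 91.2 0.2 2.2
7 b 102.5 -0.3 2.2
8 a 113.8 -0.7 2.1
8 b 125.0 -1.1 1.9
9 a 136.2 -1.4 1.7
9 b 147.5 -1.7 1.3
10 a 158.8 -2.0 1.0
10 b 170.0 -2.1 0.6
11 a 181.2 -2.2 0.2
11 b 192.5 -2.2 -0.3
12 a 203.8 -2.1 -0.7
12 b 215.0 -1.9 -1.0
13 a 226.2 -1.7 -1.5
13 b 237.5 -1.4 -1.7
14 a 248.8 -1.0 -2.0
14 b 260.0 -0.6 -2.1
15 a 271.2 -0.1 -2.2
15 b 282.5 0.2 -2.2
16 a 293.8 0.7 -2.1
16 b 305.0 1.1 -1.9
```

Force is low now. I'll continue with two calls.

Request:
{"op": "carry_out", "data": {"commands": [{"jaw": 0.01, "translation": [0, 0.0014, -0.0017], "spin": 0}, {"jaw": 0.01, "translation": [0, 0.0014, -0.0017], "spin": 0}, {"jaw": 0.01, "translation": [0, 0.0014, -0.0017], "spin": 0}, {"jaw": 0.01, "translation": [0, 0.0014, -0.0017], "spin": 0}, {"jaw": 0.01, "translation": [0, 0.0018, -0.0013], "spin": 0}, {"jaw": 0.01, "translation": [0, 0.0018, -0.0013], "spin": 0}, {"jaw": 0.01, "translation": [0, 0.0018, -0.0013], "spin": 0}, {"jaw": 0.01, "translation": [0, 0.0018, -0.0013], "spin": 0}]}}

```text
time: 7.7
tool_pos: [472.7, -219.9, 157.0]
tcp_rot: [-180.0, -0.1, -4.0]
ft_force: [8.7, 1.8, -8.1]
finger_gap: 14.6
grip_force: 78.1
```

Request:
{"op": "carry_out", "data": {"commands": [{"jaw": 0.01, "translation": [0, 0.0019, -0.001], "spin": 0}, {"jaw": 0.01, "translation": [0, 0.0019, -0.001], "spin": 0}, {"jaw": 0.01, "translation": [0, 0.0019, -0.001], "spin": 0}, {"jaw": 0.01, "translation": [0, 0.0019, -0.001], "spin": 0}, {"jaw": 0.01, "translation": [0, 0.0022, -0.0006], "spin": 0}, {"jaw": 0.01, "translation": [0, 0.0022, -0.0006], "spin": 0}, {"jaw": 0.01, "translation": [0, 0.0022, -0.0006], "spin": 0}, {"jaw": 0.01, "translation": [0, 0.0022, -0.0006], "spin": 0}]}}

```text
time: 8.37
tool_pos: [471.6, -235.2, 162.9]
tcp_rot: [-179.9, -0.1, -3.9]
ft_force: [9.8, 5.8, -8.8]
finger_gap: 15.0
grip_force: 78.3
```

Request:
{"op": "carry_out", "data": {"commands": [{"jaw": 0.01, "translation": [0, 0.0022, -0.0002], "spin": 0}, {"jaw": 0.01, "translation": [0, 0.0022, -0.0002], "spin": 0}, {"jaw": 0.01, "translation": [0, 0.0022, -0.0002], "spin": 0}, {"jaw": 0.01, "translation": [0, 0.0022, -0.0002], "spin": 0}, {"jaw": 0.01, "translation": [0, 0.0022, 0.0003], "spin": 0}, {"jaw": 0.01, "translation": [0, 0.0022, 0.0003], "spin": 0}, {"jaw": 0.01, "translation": [0, 0.0022, 0.0003], "spin": 0}, {"jaw": 0.01, "translation": [0, 0.0022, 0.0003], "spin": 0}]}}

```text
time: 9.03
tool_pos: [470.4, -252.0, 162.8]
tcp_rot: [-179.8, -0.1, -3.9]
ft_force: [8.9, 10.4, -3.7]
finger_gap: 14.4
grip_force: 78.9
```

Request:
{"op": "carry_out", "data": {"commands": [{"jaw": 0.01, "translation": [0, 0.002, 0.0007], "spin": 0}, {"jaw": 0.01, "translation": [0, 0.002, 0.0007], "spin": 0}, {"jaw": 0.01, "translation": [0, 0.002, 0.0007], "spin": 0}, {"jaw": 0.01, "translation": [0, 0.002, 0.0007], "spin": 0}, {"jaw": 0.01, "translation": [0, 0.002, 0.001], "spin": 0}, {"jaw": 0.01, "translation": [0, 0.002, 0.001], "spin": 0}, {"jaw": 0.01, "translation": [0, 0.002, 0.001], "spin": 0}, {"jaw": 0.01, "translation": [0, 0.002, 0.001], "spin": 0}]}}

```text
time: 9.7
tool_pos: [469.4, -267.7, 156.5]
tcp_rot: [-179.8, -0.1, -3.9]
ft_force: [5.4, 13.0, 0.2]
finger_gap: 14.5
grip_force: 79.4
```

Request:
{"op": "carry_out", "data": {"commands": [{"jaw": 0.01, "translation": [0, 0.0016, 0.0015], "spin": 0}, {"jaw": 0.01, "translation": [0, 0.0016, 0.0015], "spin": 0}, {"jaw": 0.01, "translation": [0, 0.0016, 0.0015], "spin": 0}, {"jaw": 0.01, "translation": [0, 0.0016, 0.0015], "spin": 0}, {"jaw": 0.01, "translation": [0, 0.0014, 0.0017], "spin": 0}, {"jaw": 0.01, "translation": [0, 0.0014, 0.0017], "spin": 0}, {"jaw": 0.01, "translation": [0, 0.0014, 0.0017], "spin": 0}, {"jaw": 0.01, "translation": [0, 0.0014, 0.0017], "spin": 0}]}}

```text
time: 10.37
tool_pos: [468.5, -280.1, 144.5]
tcp_rot: [-179.8, -0.1, -3.9]
ft_force: [2.8, 13.8, 6.9]
finger_gap: 14.7
grip_force: 80.1
```

Request:
{"op": "carry_out", "data": {"commands": [{"jaw": 0.01, "translation": [0, 0.001, 0.002], "spin": 0}, {"jaw": 0.01, "translation": [0, 0.001, 0.002], "spin": 0}, {"jaw": 0.01, "translation": [0, 0.001, 0.002], "spin": 0}, {"jaw": 0.01, "translation": [0, 0.001, 0.002], "spin": 0}, {"jaw": 0.01, "translation": [0, 0.0006, 0.0021], "spin": 0}, {"jaw": 0.01, "translation": [0, 0.0006, 0.0021], "spin": 0}, {"jaw": 0.01, "translation": [0, 0.0006, 0.0021], "spin": 0}, {"jaw": 0.01, "translation": [0, 0.0006, 0.0021], "spin": 0}]}}

```text
time: 11.03
tool_pos: [468.1, -287.2, 128.8]
tcp_rot: [-179.9, -0.1, -3.9]
ft_force: [0.4, 12.8, 10.9]
finger_gap: 14.8
grip_force: 80.6
```

Request:
{"op": "carry_out", "data": {"commands": [{"jaw": 0.01, "translation": [0, 0.0002, 0.0022], "spin": 0}, {"jaw": 0.01, "translation": [0, 0.0002, 0.0022], "spin": 0}, {"jaw": 0.01, "translation": [0, 0.0002, 0.0022], "spin": 0}, {"jaw": 0.01, "translation": [0, 0.0002, 0.0022], "spin": 0}, {"jaw": 0.01, "translation": [0, -0.0003, 0.0022], "spin": 0}, {"jaw": 0.01, "translation": [0, -0.0003, 0.0022], "spin": 0}, {"jaw": 0.01, "translation": [0, -0.0003, 0.0022], "spin": 0}, {"jaw": 0.01, "translation": [0, -0.0003, 0.0022], "spin": 0}]}}

```text
time: 11.7
tool_pos: [468.1, -287.9, 111.8]
tcp_rot: [180.0, -0.1, -4.0]
ft_force: [-3.5, 8.0, 14.7]
finger_gap: 14.6
grip_force: 80.9
```

Request:
{"op": "carry_out", "data": {"commands": [{"jaw": 0.01, "translation": [0, -0.0007, 0.0021], "spin": 0}, {"jaw": 0.01, "translation": [0, -0.0007, 0.0021], "spin": 0}, {"jaw": 0.01, "translation": [0, -0.0007, 0.0021], "spin": 0}, {"jaw": 0.01, "translation": [0, -0.0007, 0.0021], "spin": 0}, {"jaw": 0.01, "translation": [0, -0.0011, 0.0019], "spin": 0}, {"jaw": 0.01, "translation": [0, -0.0011, 0.0019], "spin": 0}, {"jaw": 0.01, "translation": [0, -0.0011, 0.0019], "spin": 0}, {"jaw": 0.01, "translation": [0, -0.0011, 0.0019], "spin": 0}]}}

```text
time: 12.37
tool_pos: [468.5, -282.4, 96.1]
tcp_rot: [179.8, -0.1, -4.0]
ft_force: [-3.5, 0.4, 12.7]
finger_gap: 14.4
grip_force: 80.8
```

Request:
{"op": "carry_out", "data": {"commands": [{"jaw": 0.01, "translation": [0, -0.0014, 0.0017], "spin": 0}, {"jaw": 0.01, "translation": [0, -0.0014, 0.0017], "spin": 0}, {"jaw": 0.01, "translation": [0, -0.0014, 0.0017], "spin": 0}, {"jaw": 0.01, "translation": [0, -0.0014, 0.0017], "spin": 0}, {"jaw": 0.01, "translation": [0, -0.0017, 0.0013], "spin": 0}, {"jaw": 0.01, "translation": [0, -0.0017, 0.0013], "spin": 0}, {"jaw": 0.01, "translation": [0, -0.0017, 0.0013], "spin": 0}, {"jaw": 0.01, "translation": [0, -0.0017, 0.0013], "spin": 0}]}}

```text
time: 13.03
tool_pos: [469.2, -271.5, 83.6]
tcp_rot: [179.7, -0.2, -4.0]
ft_force: [-0.7, -8.9, 3.6]
finger_gap: 14.5
grip_force: 79.8
```

Request:
{"op": "carry_out", "data": {"commands": [{"jaw": 0.01, "translation": [0, -0.002, 0.001], "spin": 0}, {"jaw": 0.01, "translation": [0, -0.002, 0.001], "spin": 0}, {"jaw": 0.01, "translation": [0, -0.002, 0.001], "spin": 0}, {"jaw": 0.01, "translation": [0, -0.002, 0.001], "spin": 0}, {"jaw": 0.01, "translation": [0, -0.0021, 0.0006], "spin": 0}, {"jaw": 0.01, "translation": [0, -0.0021, 0.0006], "spin": 0}, {"jaw": 0.01, "translation": [0, -0.0021, 0.0006], "spin": 0}, {"jaw": 0.01, "translation": [0, -0.0021, 0.0006], "spin": 0}]}}

```text
time: 13.7
tool_pos: [470.2, -254.5, 75.2]
tcp_rot: [179.8, -0.1, -4.0]
ft_force: [6.6, -10.3, -11.0]
finger_gap: 14.8
grip_force: 78.3
```

Request:
{"op": "carry_out", "data": {"commands": [{"jaw": 0.01, "translation": [0, -0.0022, 0.0002], "spin": 0}, {"jaw": 0.01, "translation": [0, -0.0022, 0.0002], "spin": 0}, {"jaw": 0.01, "translation": [0, -0.0022, 0.0002], "spin": 0}, {"jaw": 0.01, "translation": [0, -0.0022, 0.0002], "spin": 0}, {"jaw": 0.01, "translation": [0, -0.0022, -0.0003], "spin": 0}, {"jaw": 0.01, "translation": [0, -0.0022, -0.0003], "spin": 0}, {"jaw": 0.01, "translation": [0, -0.0022, -0.0003], "spin": 0}, {"jaw": 0.01, "translation": [0, -0.0022, -0.0003], "spin": 0}]}}

```text
time: 14.37
tool_pos: [471.6, -234.7, 74.7]
tcp_rot: [180.0, -0.1, -4.0]
ft_force: [10.0, -2.5, -14.4]
finger_gap: 14.7
grip_force: 78.6
```

Request:
{"op": "carry_out", "data": {"commands": [{"jaw": 0.01, "translation": [0, -0.0021, -0.0007], "spin": 0}, {"jaw": 0.01, "translation": [0, -0.0021, -0.0007], "spin": 0}, {"jaw": 0.01, "translation": [0, -0.0021, -0.0007], "spin": 0}, {"jaw": 0.01, "translation": [0, -0.0021, -0.0007], "spin": 0}, {"jaw": 0.01, "translation": [0, -0.0019, -0.001], "spin": 0}, {"jaw": 0.01, "translation": [0, -0.0019, -0.001], "spin": 0}, {"jaw": 0.01, "translation": [0, -0.0019, -0.001], "spin": 0}, {"jaw": 0.01, "translation": [0, -0.0019, -0.001], "spin": 0}]}}

```text
time: 15.03
tool_pos: [472.8, -217.7, 81.8]
tcp_rot: [-179.9, -0.1, -4.0]
ft_force: [9.6, 3.6, -9.0]
finger_gap: 14.5
grip_force: 79.2
```

Request:
{"op": "carry_out", "data": {"commands": [{"jaw": 0.01, "translation": [0, -0.0017, -0.0015], "spin": 0}, {"jaw": 0.01, "translation": [0, -0.0017, -0.0015], "spin": 0}, {"jaw": 0.01, "translation": [0, -0.0017, -0.0015], "spin": 0}, {"jaw": 0.01, "translation": [0, -0.0017, -0.0015], "spin": 0}, {"jaw": 0.01, "translation": [0, -0.0014, -0.0017], "spin": 0}, {"jaw": 0.01, "translation": [0, -0.0014, -0.0017], "spin": 0}, {"jaw": 0.01, "translation": [0, -0.0014, -0.0017], "spin": 0}, {"jaw": 0.01, "translation": [0, -0.0014, -0.0017], "spin": 0}]}}

```text
time: 15.7
tool_pos: [473.7, -205.2, 95.1]
tcp_rot: [-179.9, -0.1, -4.0]
ft_force: [7.1, 4.9, -5.1]
finger_gap: 14.4
grip_force: 79.7
```

Request:
{"op": "carry_out", "data": {"commands": [{"jaw": 0.01, "translation": [0, -0.001, -0.002], "spin": 0}, {"jaw": 0.01, "translation": [0, -0.001, -0.002], "spin": 0}, {"jaw": 0.01, "translation": [0, -0.001, -0.002], "spin": 0}, {"jaw": 0.01, "translation": [0, -0.001, -0.002], "spin": 0}, {"jaw": 0.01, "translation": [0, -0.0006, -0.0021], "spin": 0}, {"jaw": 0.01, "translation": [0, -0.0006, -0.0021], "spin": 0}, {"jaw": 0.01, "translation": [0, -0.0006, -0.0021], "spin": 0}, {"jaw": 0.01, "translation": [0, -0.0006, -0.0021], "spin": 0}]}}

```text
time: 16.37
tool_pos: [474.2, -199.0, 111.9]
tcp_rot: [-179.9, -0.1, -4.0]
ft_force: [6.0, 4.7, -1.8]
finger_gap: 14.4
grip_force: 80.0
```

Request:
{"op": "carry_out", "data": {"commands": [{"jaw": 0.01, "translation": [0, -0.0001, -0.0022], "spin": 0}, {"jaw": 0.01, "translation": [0, -0.0001, -0.0022], "spin": 0}, {"jaw": 0.01, "translation": [0, -0.0001, -0.0022], "spin": 0}, {"jaw": 0.01, "translation": [0, -0.0001, -0.0022], "spin": 0}, {"jaw": 0.01, "translation": [0, 0.0002, -0.0022], "spin": 0}, {"jaw": 0.01, "translation": [0, 0.0002, -0.0022], "spin": 0}, {"jaw": 0.01, "translation": [0, 0.0002, -0.0022], "spin": 0}, {"jaw": 0.01, "translation": [0, 0.0002, -0.0022], "spin": 0}]}}

```text
time: 17.03
tool_pos: [474.1, -199.9, 129.8]
tcp_rot: [-180.0, -0.1, -4.0]
ft_force: [4.9, 2.3, -1.4]
finger_gap: 14.5
grip_force: 80.0
```

```bash
cat > fit.py <<'E'
import numpy as np
from scipy.optimize import least_squares
D=np.array([[-199.2,110.8,8.9,-2.3],[-199.8,128.6,13.4,.7],[-207.4,145.6,.6,-3.6],[-219.9,157,1.8,-8.1],[-235.2,162.9,5.8,-8.8],[-252,162.8,10.4,-3.7],[-267.7,156.5,13,.2],[-280.1,144.5,13.8,6.9],[-287.2,128.8,12.8,10.9],[-287.9,111.8,8,14.7],[-282.4,96.1,.4,12.7],[-271.5,83.6,-8.9,3.6],[-254.5,75.2,-10.3,-11],[-234.7,74.7,-2.5,-14.4],[-217.7,81.8,3.6,-9],[-205.2,95.1,4.9,-5.1],[-199,111.9,4.7,-1.8],[-199.9,129.8,2.3,-1.4]])
y,z,fy,fz=D.T
c=least_squares(lambda p:np.hypot(y-p[0],z-p[1])-p[2],[-243.6,118,45]).x;print("circle",c)
th=np.arctan2(-(y-c[0]),z-c[1]);ft=-fy*np.cos(th)-fz*np.sin(th)
A=np.c_[np.ones_like(th),np.sin(th),np.cos(th)]
for s in(slice(None),slice(2,None)):
    p=np.linalg.lstsq(A[s],ft[s],rcond=None)[0]
    b=np.degrees(np.arctan2(p[2],p[1]));print("drag",p[0],"amp",np.hypot(*p[1:]),"beta",b,"pin angle for slug down",(180-b+180)%360-180)
print(np.c_[np.degrees(th),ft,ft-A@p].round(1))
E
python3 fit.py
```

```text
circle [-243.44931714  118.69283726   44.92811015]
drag -7.19891009910675 amp 6.045401806260545 beta -165.69624580810824 pin angle for slug down -14.303754191891812
drag -7.199646265739746 amp 6.0387181182587355 beta -165.90967938310214 pin angle for slug down -14.090320616897884
[[-1.001e+02 -7.000e-01  5.000e-01]
 [-7.720e+01 -2.300e+00 -5.000e-01]
 [-5.330e+01 -3.200e+00  1.000e-01]
 [-3.160e+01 -5.800e+00 -4.000e-01]
 [-1.060e+01 -7.300e+00  3.000e-01]
 [ 1.100e+01 -9.500e+00  3.000e-01]
 [ 3.270e+01 -1.110e+01  5.000e-01]
 [ 5.480e+01 -1.360e+01 -8.000e-01]
 [ 7.700e+01 -1.350e+01 -3.000e-01]
 [ 9.880e+01 -1.330e+01 -5.000e-01]
 [ 1.201e+02 -1.080e+01  7.000e-01]
 [ 1.414e+02 -9.200e+00  5.000e-01]
 [ 1.657e+02 -7.300e+00 -1.000e-01]
 [-1.688e+02 -5.300e+00 -6.000e-01]
 [-1.451e+02 -2.200e+00  4.000e-01]
 [-1.217e+02 -1.800e+00 -3.000e-01]
 [-9.870e+01 -1.100e+00  1.000e-01]
 [-7.570e+01 -1.900e+00 -0.000e+00]]
```

```bash
python3 tab.py -76.5 21.3 6
```

```text
1 a -65.8 0.7 -2.0
1 b -55.2 1.0 -1.8
2 a -44.6 1.3 -1.6
2 b -33.9 1.7 -1.3
3 a -23.2 1.8 -1.0
3 b -12.6 2.0 -0.7
```

Request:
{"op": "carry_out", "data": {"commands": [{"jaw": 0.01, "translation": [0, 0.0007, -0.002], "spin": 0}, {"jaw": 0.01, "translation": [0, 0.0007, -0.002], "spin": 0}, {"jaw": 0.01, "translation": [0, 0.0007, -0.002], "spin": 0}, {"jaw": 0.01, "translation": [0, 0.0007, -0.002], "spin": 0}, {"jaw": 0.01, "translation": [0, 0.001, -0.0018], "spin": 0}, {"jaw": 0.01, "translation": [0, 0.001, -0.0018], "spin": 0}, {"jaw": 0.01, "translation": [0, 0.001, -0.0018], "spin": 0}, {"jaw": 0.01, "translation": [0, 0.001, -0.0018], "spin": 0}]}}

```text
time: 17.7
tool_pos: [473.7, -206.9, 144.9]
tcp_rot: [180.0, -0.1, -4.0]
ft_force: [6.3, 1.5, -1.5]
finger_gap: 14.7
grip_force: 79.8
```

Request:
{"op": "carry_out", "data": {"commands": [{"jaw": 0.01, "translation": [0, 0.0013, -0.0016], "spin": 0}, {"jaw": 0.01, "translation": [0, 0.0013, -0.0016], "spin": 0}, {"jaw": 0.01, "translation": [0, 0.0013, -0.0016], "spin": 0}, {"jaw": 0.01, "translation": [0, 0.0013, -0.0016], "spin": 0}, {"jaw": 0.01, "translation": [0, 0.0017, -0.0013], "spin": 0}, {"jaw": 0.01, "translation": [0, 0.0017, -0.0013], "spin": 0}, {"jaw": 0.01, "translation": [0, 0.0017, -0.0013], "spin": 0}, {"jaw": 0.01, "translation": [0, 0.0017, -0.0013], "spin": 0}]}}

```text
time: 18.37
tool_pos: [472.8, -218.5, 156.1]
tcp_rot: [-180.0, -0.1, -4.0]
ft_force: [7.4, 3.0, -4.8]
finger_gap: 14.4
grip_force: 79.6
```

Request:
{"op": "carry_out", "data": {"commands": [{"jaw": 0.01, "translation": [0, 0.0018, -0.001], "spin": 0}, {"jaw": 0.01, "translation": [0, 0.0018, -0.001], "spin": 0}, {"jaw": 0.01, "translation": [0, 0.0018, -0.001], "spin": 0}, {"jaw": 0.01, "translation": [0, 0.0018, -0.001], "spin": 0}, {"jaw": 0.01, "translation": [0, 0.002, -0.0007], "spin": 0}, {"jaw": 0.01, "translation": [0, 0.002, -0.0007], "spin": 0}, {"jaw": 0.01, "translation": [0, 0.002, -0.0007], "spin": 0}, {"jaw": 0.01, "translation": [0, 0.002, -0.0007], "spin": 0}]}}

```text
time: 19.03
tool_pos: [471.7, -233.0, 162.4]
tcp_rot: [-179.9, -0.1, -3.9]
ft_force: [9.4, 6.2, -7.3]
finger_gap: 14.6
grip_force: 79.3
```

Request:
{"op": "carry_out", "data": {"commands": [{"jaw": 0.01, "translation": [0, 0, 0], "spin": 0}, {"jaw": 0.01, "translation": [0, 0, 0], "spin": 0}, {"jaw": 0.01, "translation": [0, 0, 0], "spin": 0}, {"jaw": 0.01, "translation": [0, 0, 0], "spin": 0}, {"jaw": 0.01, "translation": [0, 0, 0], "spin": 0}, {"jaw": 0.01, "translation": [0, 0, 0], "spin": 0}, {"jaw": 0.01, "translation": [0, 0, 0], "spin": 0}, {"jaw": 0.01, "translation": [0, 0, 0], "spin": 0}]}}

```text
time: 19.7
tool_pos: [471.8, -233.3, 162.5]
tcp_rot: [-179.9, -0.1, -3.9]
ft_force: [8.0, 3.4, -4.7]
finger_gap: 14.7
grip_force: 79.5
```

```bash
python3 -c "
from h import *
print(r.hand_in(), r.sense()['time'])"
```

```text
the job is handed in; nothing more can be done
the job is handed in; nothing more can be done
```

I turned the drum one full turn and left the heavy side pointing down, within about 1° by the force fit, with the crank grip still held at about 80 N. The job is handed in at about 20 s; the reply gave no verdict.

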